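Hold the chip guard with its hinge knuckles lined up for the pin

ROBOT

A 6-joint arm with a two-finger parallel gripper is mounted at the origin on the work surface. World frame = base frame: x ahead of the robot, y to its left, z up, the work surface at z = 0. Lengths are in mm, angles in degrees, forces in N, time in s.
With the tool pointing down it reaches from about 300 to 850 mm from the base axis. Payload 4.2 kg.
Tool frame: the origin (TCP) lies between the finger pads; the fingertips stand 8 mm ahead of it and the grasp point (between the pads) lies 11 mm behind it; x points along the fingers, y is the direction in which the jaws open and shut, and the axes are right-handed (so a half turn about x gives the same grasp; the last joint's range is limited). The gripper opens to 91 mm and grips with 3 to 60 N. Pads are 32 mm wide; open, the fingers measure 118 mm over their backs; the gripper's body (76 mm by 178 mm) begins 60 mm behind the grasp point.
Start: joints at [74.427, 18.312, 89.639, -0, 72.044, -1.146], TCP at [143.261, 556.883, 221.976] pointing down, gripper open.
Joint ranges: [-177.97, 177.97], [-48.28, 115.42], [12.27, 149.76], [-77.06, 257.06], [2.81, 150.46], [-146.56, 146.56]. Speed limits (degrees/s): [147.25, 147.25, 180, 180, 180, 180].

INTERFACE

Orientations are given as [roll, pitch, yaw] about the fixed x, y, z axes, in that order (R = Rz(yaw) Ry(pitch) Rx(roll)).
In Python, from workcell import env gives the robot as it stands.
- The arm moves only by the tool arm_command, never from a script. Its arguments are lists of equal length, an entry for each row: "slide": the shift along the tool's x, y, z in cm, a list of three; "turn": the turn, a rotation vector about the tool's x, y, z in rad, a list of three; "grip": the closure in counts, from 0 (fully open) to 255 (shut). A call has 1 to 20 rows; each row is the pose to reach, as a shift and turn from the pose commanded when the call began, along the tool's axes at that moment; what a row does not reach only later rows make up. A row lasts 1/12 s, in which the tool goes at most 41.7 mm and 7.16 degrees, less where a joint would pass 70% of its speed; a pose out of reach is approached as far as the arm can. A call with a gripper value outside its range is refused whole. The fingers move at their own pace and stop on an object; "newtons" is the grip in N (left out, the last holds). Time passes only in rows, so rows that repeat a pose let the fingers close. It gives the time, the measured TCP pose, the force and the opening at its end, in the units of the state.
- env.state(): the state, without advancing time (a new reading comes with each control period).
- env.grab_frame(name): name is "side" or "top"; returns (picture, depth): 420x560x3 uint8, red, green, blue; 420x560 float32, mm along the optical axis (not along the pixel's ray), 0 where there is no reading.
- env.calibration(name): a dict with "K" (3x3 intrinsics, pixels), "camera_from_world" (4x4, takes a point from world to camera coordinates). Camera axes: x right, y up, looking along -z (the intrinsics and any distortion apply to the point x, -y, -z); pixel columns grow to the right and rows downward; lengths in mm; the calibration is good to about 2 mm. A picture is of the moment at which its call begins. calibration takes no time and is no camera call.
- env.job_done(): hands the job in, once; it reports no verdict.
Trained networks look in the newest picture that a camera, given by its name, has taken for a name from the list of things; names that differ only in an ending like _2 or _b are one class to them, and where a whole thing is asked for, a point or a joint stands for the part that bears it (a point fixed in the world has none). Each returns a list of dicts, best first, with "p" (0 to 1); they miss things now and then, are a little off and sometimes report something else, mostly with a low value. They report only what shows in the picture. A call takes as long as a camera call.
- env.search_frame(camera, label): "point" ([x, y, z] in mm, in world coordinates, good to about 4 mm: the middle of the surface that is visible of it).
The state is a dict: "time_s": time; "qpos": joint angles; "qvel": joint speeds; "effort": joint torques, N m; "ee_pos": TCP position; "ee_rot": TCP orientation; "force": force on the tool from outside, world axes, zero at the start; "torque": the same for the moment, N m; "gripper_width": finger opening in mm.
Only numpy, scipy, OpenCV 4.12 (cv2) and the standard library are available. Lean on these libraries where they do the work, as an engineer would, in place of code of your own. Each camera call takes 0.05 s, during which the arm holds its last target.

TASK

Help hang the front chip guard on the small plywood milling machine: lift the framed clear guard out of the slotted rack and bring it, upright and with its orange hinge leaf on the outside, over the machine's front rail so that its two orange knuckles sit in the two gaps between the three blue knuckles and all the pin holes line up in one straight bore. Finish holding it there with its weight in the gripper, hanging just clear of the rail, so that a colleague can slide the pin through; do not force the knuckles together, do not drop the guard, and leave the other things on the table where they are.

Things in the scene. Friction and masses are not known exactly. Their poses are not given: they have to be found in the camera images.
- mill: Fixed plywood desktop mill, 310 wide (y), 370 deep (x), 350 mm high at the back, low in front. Origin on the table under the middle of its front hinge; -x points out of its front, y along the front rail, z up. Front rail at x 11 to 29 mm, top at z = 75 mm. Behind it: bed z = 87 mm from x = 80, clamped blank z = 120 from x = 140, side cheeks from x = 100 (z = 200 at x = 180), spindle from x = 200.
- mill_hinge (a point): Middle of the pin axis of the blue hinge leaf on the mill's front rail, 78 mm above the table; axes as the mill's, pin axis along y. Three blue knuckles, 16 mm outside, 9 mm hole, 18 mm long, centred at y = -42, 0, +42 mm, leave two gaps 24 mm wide. The leaf's plate is below the axis, 6 to 11 mm behind it; a knuckle in a gap has 2.5 mm of room to the rail's face behind.
- mill_gap_a (a point): Middle of the gap on the pin axis at y = +21 mm of mill_hinge; axes as the mill's. guard_knuckle_a belongs here.
- mill_gap_b (a point): Middle of the gap on the pin axis at y = -21 mm of mill_hinge; axes as the mill's. guard_knuckle_b belongs here.
- guard: Chip guard, about 0.3 kg: plywood frame 210 wide (y), 10 thick (x), 120 mm high, thin clear window, orange hinge leaf low on its front face. Origin in the middle of its hinge axis; y along the axis, z up, -x out of the face with the leaf. Frame at x = 11 to 21 mm, z = 1 (lower edge) to 121 mm (top). Starts upright within 3 degrees in a rack slot; hung, its axes are parallel to the mill's.
- guard_hinge (a point): Middle of the guard's hinge axis (its origin); axes as the guard's. Two orange knuckles, 16 mm outside, 9 mm hole, 18 mm long, centred at y = -21 and +21 mm, hang 9 mm below the frame's lower edge. With the holes lined up the frame stands right above the mill's front rail, 4 mm clear of it.
- guard_knuckle_a (a point): Middle of the hole of the guard's knuckle at y = +21 mm.
- guard_knuckle_b (a point): Middle of the hole of the guard's knuckle at y = -21 mm.
- guard_top (a point): Middle of the guard's top edge (x = 16, y = 0, z = 121 mm of the guard); axes as the guard's. The top bar is plain plywood 34 mm high and 10 mm thick (x), to be gripped here across its thickness.
- rack: Fixed plywood rack, 170 (x) by 244 (y) by 85 mm high, origin at the middle of its underside. Two slots 12 mm wide along y, at x = -45 and +45 mm; guard and plain panel stand in one each on their end edges at z = 35 mm, teeth to z = 80 mm, 5 mm of play in y. Guard's and rack's axes are parallel. Top edge of the guard at z = 155 mm, of the plain panel at 110 mm.
- panel: Plain plywood panel with dark vents, 210 x 75 x 10 mm, in the rack's other slot; to be left there. Origin as on the guard: 1 mm under and 16 mm in front of the middle of its lower edge.
- tray: Shallow fixed grey tray, 60 x 150 x 18 mm, with the pin in it; origin at the middle of its underside.
- pin: Steel hinge pin, 6 mm rod 108 mm long with a bent end, lying in the tray; to be left there.
- screw_jar: Small jar, 50 mm diameter, 60 mm high; origin at the middle of its underside. Leave alone.
- screwdriver: Screwdriver with green handle, lying. Leave alone.
- glue: White glue bottle, 56 mm diameter, 150 mm high; origin at the middle of its underside. Leave alone.
- water: Clear water bottle with blue cap, 62 mm diameter, 190 mm high; origin at the middle of its underside. Leave alone.

How it is judged (in metres and radians):
On the way:
1. the guard is lifted out of the rack in the gripper (distance of guard_hinge from where it was at the start of the episode above 0.06 m and contact force between guard and the fingers above 5 N and contact force between guard and rack below 0.1 N), for 0.2 s.
At the end, for the whole second after the job is handed in: The gripper holds the guard (over 5 N), still, upright within 0.1 rad; each orange knuckle hole is within 3 mm of the blue pin axis (up/down, in/out) and 5 mm of its gap's middle along it, a in gap a, b in gap b; the mill bears under 2.5 N of it (x of guard_knuckle_a in the frame of mill_gap_a between -0.003 and 0.003 m and z of guard_knuckle_a in the frame of mill_gap_a between -0.003 and 0.003 m and y of guard_knuckle_a in the frame of mill_gap_a between -0.005 and 0.005 m and x of guard_knuckle_b in the frame of mill_gap_b between -0.003 and 0.003 m and z of guard_knuckle_b in the frame of mill_gap_b between -0.003 and 0.003 m and y of guard_knuckle_b in the frame of mill_gap_b between -0.005 and 0.005 m and angle between guard's own z axis and vertical below 0.1 rad and contact force between guard and the fingers above 5 N and contact force between guard and mill below 2.5 N and linear speed of guard below 0.02 m/s and height (world z) of guard_hinge above 0.074 m); the arm keeps its last pose, push and grip.
It fails at once if the knuckles or the guard are forced against the mill (over 30 N) (contact force between guard and mill above 30 N).
It fails at once if the guard is dropped or laid on the table (height (world z) of guard_hinge below 0.02 m).
It fails at once if another thing on the table is moved by more than 25 mm (distance of any of panel, pin, screw_jar, screwdriver, glue, water from where it was at the start of the episode above 0.025 m).
It also fails if it takes over 35 s, if anything falls off the work surface, if the arm or the gripper's body presses on something with over 40 N, if the wrist force passes 120 N, or if a joint passes its speed limit or range.

## Working session

There is one attempt and no reset: what is moved stays moved. The work goes in short steps, Python scripts to look and compute and a tool call to move; the robot and the scene stay as the last step left them, time stands still between calls to the robot, and variables do not carry over. Pictures are saved under pics/ and viewed, and the job is handed in when it is done.

Besides the shell and the picture viewer there is one more tool, called after "Request:" in YAML: its name, and indented under it one key for each argument. arm_command: Moves the arm, as the interface text tells. Its arguments: {"type":"object","properties":{"slide":{"type":"array","items":{"type":"array","items":{"type":"number"}}},"turn":{"type":"array","items":{"type":"array","items":{"type":"number"}}},"grip":{"type":"array","items":{"type":"number"}},"newtons":{"type":"number"}},"required":["slide","turn","grip"]}

```bash
mkdir -p pics; ls
cat > h.py <<'E'
import numpy as np, cv2
from workcell import env
from scipy.spatial.transform import Rotation as R
def cal(n):
    c=env.calibration(n); return np.array(c["K"]),np.array(c["camera_from_world"]),c
def grab(n,fn=None):
    im,d=env.grab_frame(n)
    if fn: cv2.imwrite('pics/'+fn,im[:,:,::-1])
    return im,d
def unproj(n,u,v,d):
    K,T,_=cal(n); u,v,d=map(np.asarray,(u,v,d))
    x=(u-K[0,2])/K[0,0]*d; y=(v-K[1,2])/K[1,1]*d
    pc=np.stack([x,-y,-d,np.ones_like(d)],-1)
    return (pc@np.linalg.inv(T).T)[...,:3]
def proj(n,p):
    K,T,_=cal(n); p=np.atleast_2d(p); pc=p@T[:3,:3].T+T[:3,3]
    q=np.stack([pc[:,0],-pc[:,1],-pc[:,2]],-1)@K.T
    return q[:,:2]/q[:,2:]
E
python3 - <<'E'
from h import *
for n in ("side","top"):
    im,d=grab(n,n+'0.png'); np.savez('f_%s0.npz'%n,im=im,d=d)
    K,T,c=cal(n); print(n,K.round(1).tolist(),np.linalg.inv(T).round(3).tolist(),c.keys())
    for l in ("guard","guard_hinge","mill","mill_hinge","rack","panel","glue","water","screw_jar"):
        print(n,l,[(np.round(r["point"]).tolist(),round(r["p"],2)) for r in env.search_frame(n,l)][:3])
print(env.state())
E
```

```text
pics
side [[503.8, 0.0, 277.1], [0.0, 503.8, 214.4], [0.0, 0.0, 1.0]] [[-0.983, 0.122, -0.136, 457.448], [-0.183, -0.642, 0.745, 620.328], [0.003, 0.757, 0.653, 733.807], [0.0, 0.0, 0.0, 1.0]] dict_keys(['K', 'camera_from_world'])
side guard [([564.0, 249.0, 67.0], 0.57), ([542.0, -249.0, 108.0], 0.56)]
side guard_hinge [([544.0, -247.0, 106.0], 0.95), ([755.0, -85.0, 81.0], 0.38)]
side mill [([562.0, 248.0, 63.0], 0.81), ([542.0, -243.0, 108.0], 0.63)]
side mill_hinge [([560.0, 247.0, 64.0], 0.57)]
side rack [([514.0, -144.0, 14.0], 0.64)]
side panel [([531.0, -159.0, 78.0], 0.63)]
side glue [([759.0, -84.0, 79.0], 0.88)]
side water [([733.0, -200.0, 96.0], 0.87)]
side screw_jar [([354.0, 57.0, 49.0], 0.78)]
top [[490.1, 0.0, 278.4], [0.0, 490.1, 211.0], [0.0, 0.0, 1.0]] [[0.01, 0.983, -0.184, 392.767], [-1.0, 0.013, 0.013, -40.268], [0.015, 0.184, 0.983, 1079.0], [0.0, 0.0, 0.0, 1.0]] dict_keys(['K', 'camera_from_world'])
top guard [([542.0, -254.0, 122.0], 0.87)]
top guard_hinge [([540.0, -249.0, 126.0], 0.77)]
top mill [([537.0, 364.0, 86.0], 0.89)]
top mill_hinge [([536.0, 367.0
[... 290 characters left out ...]
126.0], 0.49)]
top screw_jar [([353.0, 43.0, 63.0], 0.85)]
{'time_s': 1.0, 'qpos': array([ 7.44266961e+01,  1.83110831e+01,  8.96372591e+01, -1.26943908e-03,
        7.20410120e+01, -1.14576835e+00]), 'qvel': array([-0.05393729,  0.06761324,  0.05859472,  0.03087716,  0.04856048,
        0.02531895]), 'effort': array([ 9.07481808e-04, -4.12359846e+01, -2.32243109e+01,  7.27247098e-02,
        3.74407147e-02,  4.49643629e-07]), 'ee_pos': array([143.28122773, 556.90981755, 221.99594429]), 'ee_rot': array([82.38226158, 89.98928591, 67.95511732]), 'force': array([ 0.28265737, -0.28365933, -0.76016443]), 'torque': array([-0.03980809,  0.00446905, -0.01600493]), 'gripper_width': 91.14191422803755}
```

View pics/side0.png

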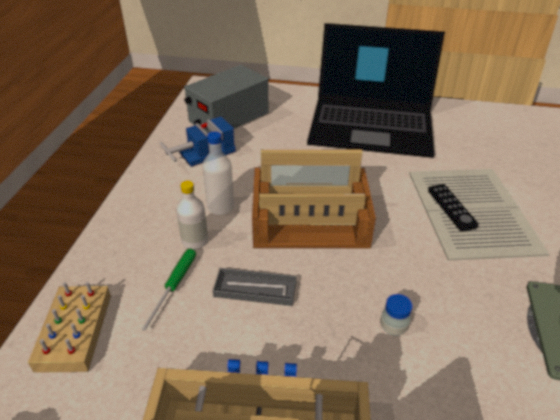

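View pics/top0.png

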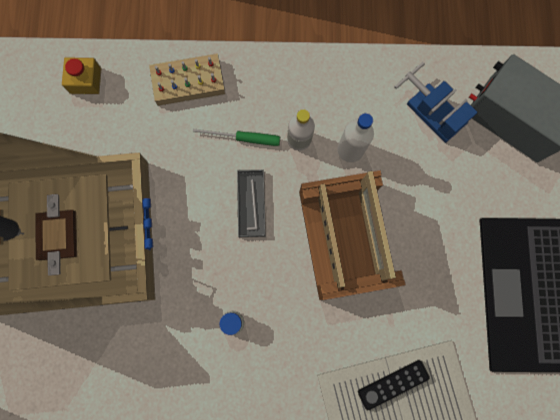

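Run:
```python
import cv2,numpy as np
a=cv2.imread('pics/side0.png');b=cv2.imread('pics/top0.png')
cv2.imwrite('pics/s_z.png',cv2.resize(a[140:250,240:380],None,fx=5.6,fy=5.4,interpolation=cv2.INTER_CUBIC))
cv2.imwrite('pics/t_z.png',cv2.resize(b[165:305,290:410],None,fx=4.2,fy=4.2,interpolation=cv2.INTER_CUBIC))
```

```text
(no output)
```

View pics/s_z.png

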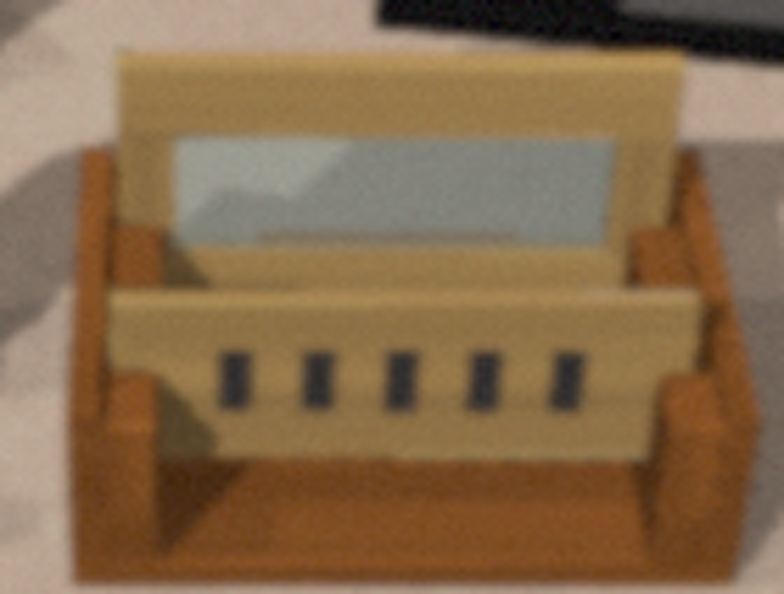

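View pics/t_z.png

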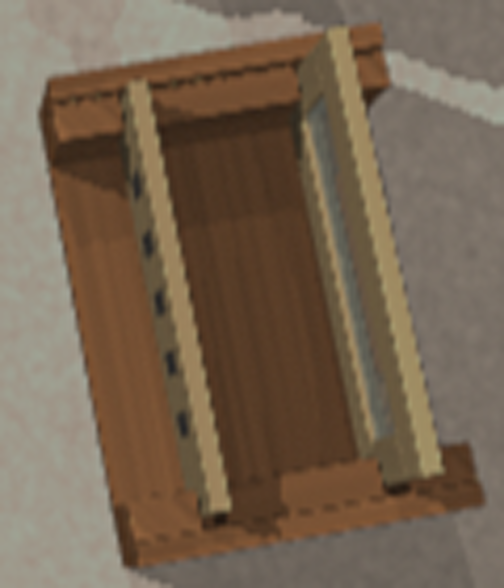

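Run:
```python
from h import *
for n in ("side","top"):
    f=np.load('f_%s0.npz'%n); im=f['im'].astype(int); d=f['d']
    hsv=cv2.cvtColor(f['im'],cv2.COLOR_RGB2HSV)
    m=((hsv[...,0]>100)&(hsv[...,0]<130)&(hsv[...,1]>140)).astype(np.uint8)
    c,l,s,ce=cv2.connectedComponentsWithStats(m)
    for i in range(1,c):
        if s[i,4]<15: continue
        v,u=np.nonzero((l==i)&(d>0)); P=unproj(n,u,v,d[v,u])
        print(n,s[i].tolist(),ce[i].round(1),'med',np.median(P,0).round(1),'lo',np.percentile(P,3,axis=0).round(1),'hi',np.percentile(P,97,axis=0).round(1))
# point cloud of guard & rail
f=np.load('f_top0.npz');d=f['d'];v,u=np.mgrid[0:420,0:560];P=unproj('top',u,v,d)
def box(lo,hi): return ((P>lo)&(P<hi)).all(-1)&(d>0)
for name,lo,hi in(("guardtop",[380,-300,148],[700,-200,163]),("paneltop",[380,-220,104],[700,-110,116]),("rail",[350,330,70],[720,420,80]),("bed",[350,330,82],[720,520,92])):
    m=box(lo,hi); Q=P[m]; 
    r=cv2.minAreaRect(Q[:,:2].astype(np.float32)); mu=Q.mean(0); w=np.linalg.svd(Q-mu,full_matrices=False)[2][0]
    print(name,m.sum(),mu.round(1),np.median(Q[:,2]).round(1),r,np.degrees(np.arctan2(w[1],w[0])).round(2),w.round(3))
print(R.from_euler('xyz',env.state()['ee_rot'],degrees=True).as_matrix().round(3))
```

```text
side [336, 29, 11, 5, 23] [340.3  30.9] med [ 539.1 -788.   203. ] lo [ 523.5 -792.7  197.3] hi [ 550.2 -783.2  208.2]
side [326, 29, 104, 50, 856] [375.2  47.3] med [ 449.2 -779.   174.4] lo [ 304.5 -792.1  101.3] hi [ 557.5 -756.2  206.1]
side [393, 33, 11, 13, 42] [398.1  37.7] med [ 377.  -786.1  196.9] lo [ 364.8 -793.3  180.8] hi [ 391.6 -781.9  208.1]
side [429, 41, 11, 4, 18] [433.6  42.4] med [ 282.6 -785.   191.9] lo [ 268.9 -789.3  186.6] hi [ 292.1 -781.1  194.5]
side [421, 45, 17, 15, 54] [428.5  51.7] med [ 291.3 -778.3  167.3] lo [ 271.2 -784.4  148.6] hi [ 307.5 -771.8  183. ]
side [426, 57, 9, 7, 24] [429.8  60.2] med [ 284.2 -769.9  146.8] lo [ 273.1 -777.5  140. ] hi [ 292.7 -765.7  153.1]
side [387, 58, 25, 26, 117] [394.7  67.1] med [ 379.5 -765.7  127.1] lo [ 338.  -772.8   80.6] hi [ 394.6 -750.1  141.4]
side [420, 61, 8, 9, 23] [423.   64.9] med [ 300.1 -766.8  132.9] lo [ 290.5 -774.1  124.5] hi [ 307.  -761.1  142.2]
side [324, 63, 10, 15, 35] [327.6  70.3] med [ 565.8 -757.5   97.9] lo [ 549.5 -763.8   81.2] hi [ 571.8 -748.3  114.4]
side [420, 67, 13, 17, 
[... 2736 characters left out ...]
46484375, -249.2666473388672), (209.4506072998047, 11.487213134765625), 10.498167991638184) -169.47 [-0.983 -0.183 -0.   ]
paneltop 552 [ 527.3 -160.8  109.5] 109.5 ((529.8209838867188, -160.65341186523438), (209.6033935546875, 11.103141784667969), 10.404091835021973) -169.51 [-0.983 -0.182  0.002]
rail 98 [628.4 364.7  75.3] 75.3 ((535.7127075195312, 370.84344482421875), (317.8096008300781, 89.98643493652344), 1.618200421333313) 178.09 [-0.999  0.033  0.007]
bed 6350 [536.8 414.6  87. ] 87.0 ((531.3193969726562, 410.870849609375), (310.3058776855469, 188.02931213378906), 5.989612102508545) 176.91 [-0.999  0.054  0.001]
[[ 0.     0.249  0.968]
 [ 0.     0.968 -0.249]
 [-1.     0.     0.   ]]
```

```bash
cat >> h.py <<'E'
from scipy.optimize import least_squares
def cloud(n,d):
    v,u=np.mgrid[0:d.shape[0],0:d.shape[1]]; P=unproj(n,u,v,d); P[d<=0]=1e6; return P
def bluemask(im):
    hsv=cv2.cvtColor(im,cv2.COLOR_RGB2HSV); return (hsv[...,0]>100)&(hsv[...,0]<130)&(hsv[...,1]>140)
E
python3 - <<'E'
from h import *
for n in ("side","top"):
    f=np.load('f_%s0.npz'%n); P=cloud(n,f['d'])
    m=bluemask(f['im'])&((P>[470,190,74])&(P<[630,240,92])).all(-1)
    Q=P[m]
    def res(p):
        yc=p[0]+p[1]*(Q[:,0]-550); c=1/np.hypot(1,p[1])
        return np.hypot((Q[:,1]-yc)*c,Q[:,2]-p[2])-8
    r=least_squares(res,[218,.1,78],loss='soft_l1',f_scale=1)
    print(n,m.sum(),r.x.round(3),np.degrees(np.arctan(r.x[1])).round(2),'rms',np.std(res(r.x)).round(2))
    # per-knuckle extents along axis
    a=np.array([1,r.x[1]])/np.hypot(1,r.x[1]); t=Q[:,:2]@a; h,e=np.histogram(t,bins=np.arange(t.min(),t.max()+2,2)); 
    # fit comb offset: maximise count inside the pattern
    best=max((sum(((abs(t-o-k)<9).sum()) for k in(-42,0,42)) - 0.0,o) for o in np.arange(t.min(),t.max(),.25)); 
    cnt=[(sum(((abs(t-o-k)<9).sum()) for k in(-42,0,42)),o) for o in np.arange(t.min(),t.max(),.25)]
    os=[o for c,o in cnt if c>=best[0]-1]; o=np.mean(os)
    # also group means
    from scipy.cluster.vq import kmeans
    g=np.sort(kmeans(t,np.quantile(t,[.1,.5,.9]))[0]); 
    x=lambda o:(o*a[0]*1.0 + 0)
    # solve point on axis with a.p=o
    def pt(o):
        X=np.linalg.solve([[a[0],a[1]],[-r.x[1],1]],[o,r.x[0]-r.x[1]*550]); return X.round(1)
    print(' comb',pt(o),' groups',[pt(k) for k in g], 'mean',pt(g.mean()),np.diff(g).round(1))
    mg=((P>[380,-310,148])&(P<[700,-190,162])).all(-1); Q=P[mg]; rr=cv2.minAreaRect(Q[:,:2].astype(np.float32)); print(' guardtop',rr,np.median(Q[:,2]))
    # rail top
    mr=((P>[400,222,72])&(P<[700,262,78.5])).all(-1)&~m; Q=P[mr]; print(' rail',mr.sum(),cv2.minAreaRect(Q[:,:2].astype(np.float32)),np.median(Q[:,2]))
T=np.array([545.4,-249.3,0]);s=env.state();Rm=R.from_euler('xyz',s['ee_rot'],degrees=True).as_matrix()
for z in (215,):
    D=np.array([545.4,-249.3,z])-s['ee_pos'];print(z,(Rm.T@D/10).round(2))
E
```

```text
side 340 [2.14139e+02 1.10000e-01 7.82210e+01] 6.31 rms 1.21
 comb [552.9 214.5]  groups [array([511.7, 209.9]), array([552.7, 214.4]), array([594.7, 219.1])] mean [553.  214.5] [41.3 42.2]
 guardtop ((544.1723022460938, -247.87559509277344), (208.94635009765625, 15.852999687194824), 11.250899314880371) 154.08019531220475
 rail 2367 ((549.983154296875, 241.97998046875), (39.96330261230469, 299.7137756347656), 89.98970794677734) 75.11577242941576
top 188 [2.15065e+02 1.09000e-01 7.78930e+01] 6.19 rms 1.98
 comb [552.4 215.3]  groups [array([510.7, 210.8]), array([552.2, 215.3]), array([592.6, 219.7])] mean [551.9 215.3] [41.8 40.6]
 guardtop ((545.400146484375, -249.2666473388672), (209.4506072998047, 11.487213134765625), 10.498167991638184) 154.4537429949504
 rail 1093 ((550.3651733398438, 241.82029724121094), (299.0252685546875, 39.47892379760742), 0.11246977746486664) 74.95016595227503
215 [  0.69 -68.06  59.03]
```

Request:
arm_command:
  slide:
    - [0,-3,2.6]
    - [0,-6,5.2]
    - [0.1,-9,7.8]
    - [0.1,-12,10.4]
    - [0.2,-15,13]
    - [0.2,-18,15.6]
    - [0.2,-21,18.2]
    - [0.2,-24,20.8]
    - [0.3,-27,23.4]
    - [0.3,-30,26]
    - [0.3,-33,28.6]
    - [0.3,-36,31.2]
    - [0.4,-39,33.8]
    - [0.4,-42,36.4]
    - [0.4,-45,39]
    - [0.4,-48,41.6]
    - [0.5,-51,44.2]
    - [0.5,-54,46.8]
    - [0.6,-57,49.4]
    - [0.6,-60,52]
  turn:
    - [-0.04,0,0]
    - [-0.08,0,0]
    - [-0.12,0,0]
    - [-0.16,0,0]
    - [-0.2,0,0]
    - [-0.24,0,0]
    - [-0.28,0,0]
    - [-0.32,0,0]
    - [-0.36,0,0]
    - [-0.4,0,0]
    - [-0.4346,0,0]
    - [-0.4346,0,0]
    - [-0.4346,0,0]
    - [-0.4346,0,0]
    - [-0.4346,0,0]
    - [-0.4346,0,0]
    - [-0.4346,0,0]
    - [-0.4346,0,0]
    - [-0.4346,0,0]
    - [-0.4346,0,0]
  grip: [90,90,90,90,90,90,90,90,90,90,90,90,90,90,90,90,90,90,90,90]
  newtons: 40

```text
time_s: 2.67
ee_pos: [497.8, -155.8, 215.9]
ee_rot: [30.6, 90.0, 41.1]
force: [0.6, 0.7, 0.5]
gripper_width: 59.3
```

```bash
cat >> h.py <<'E'
def tool():
    s=env.state(); return s,R.from_euler('xyz',s['ee_rot'],degrees=True).as_matrix()
E
python3 - <<'E'
from h import *
s,Rm=tool();print(Rm.round(4),s['ee_pos'],s['qpos'].round(1),np.degrees(np.arctan2(Rm[1,1],Rm[0,1])))
for T in ([545,-249,180],[545,-249,131]): print((Rm.T@(np.array(T)-s['ee_pos'])/10).round(2))
E
```

```text
[[ 3.000e-04 -1.812e-01  9.835e-01]
 [ 2.000e-04  9.835e-01  1.812e-01]
 [-1.000e+00  2.000e-04  3.000e-04]] [ 497.81232146 -155.82039966  215.89709507] [ -18.7   13.7   97.1    0.    69.2 -119.1] 100.43725559475664
[  3.59 -10.02   2.95]
[  8.49 -10.02   2.95]
```

Request:
arm_command:
  slide:
    - [1,-3.5,1]
    - [2,-7,2]
    - [3,-9.5,2.8]
    - [3.6,-10.02,2.95]
    - [3.6,-10.02,2.95]
    - [4.6,-10.02,2.95]
    - [5.6,-10.02,2.95]
    - [6.6,-10.02,2.95]
    - [7.6,-10.02,2.95]
    - [8.5,-10.02,2.95]
    - [8.5,-10.02,2.95]
  turn:
    - [0,0,0]
    - [0,0,0]
    - [0,0,0]
    - [0,0,0]
    - [0,0,0]
    - [0,0,0]
    - [0,0,0]
    - [0,0,0]
    - [0,0,0]
    - [0,0,0]
    - [0,0,0]
  grip: [90,90,90,90,90,90,90,90,90,90,90]

```text
time_s: 3.58
ee_pos: [543.2, -245.7, 128.6]
ee_rot: [142.4, 89.8, 152.9]
force: [-0.2, -0.1, -0.7]
gripper_width: 59.0
```

Run:
```python
from h import *
im,d=grab("side"); cv2.imwrite('pics/s1.png',cv2.resize(im[100:260,200:420,::-1],None,fx=3.5,fy=3.5,interpolation=cv2.INTER_CUBIC))
s,_=tool();print(s['ee_pos'].round(1),s['force'].round(1))
```

```text
[ 543.9 -246.1  129.7] [ 0.1 -0.6  0.8]
```

View pics/s1.png

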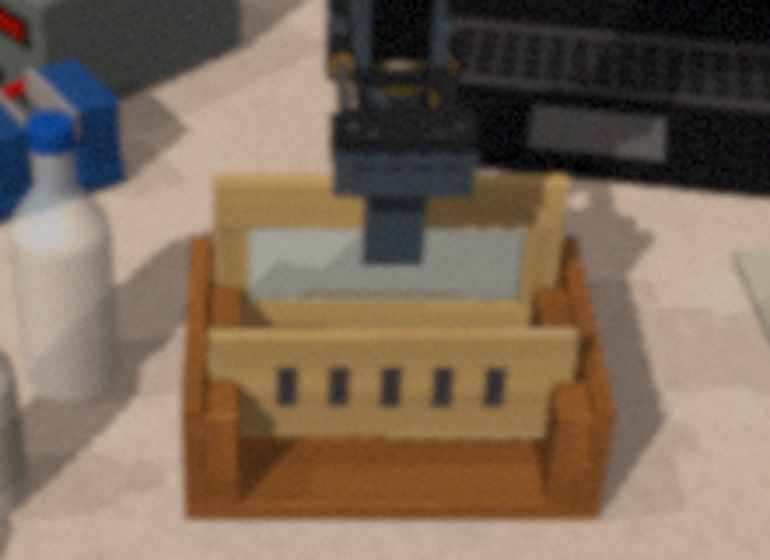

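Request:
arm_command:
  slide:
    - [0,0,0]
    - [0,0,0]
  turn:
    - [0,0,0]
    - [0,0,0]
  grip: [90,90]

```text
time_s: 3.8
ee_pos: [545.0, -247.0, 131.5]
ee_rot: [-32.5, 89.9, -22.0]
force: [-0.1, 0.7, -0.2]
gripper_width: 58.9
```

Run:
```python
from h import *
s,Rm=tool();print(s['time_s'],s['ee_pos'].round(1),s['force'].round(1),Rm.round(3).tolist(),np.degrees(np.arctan2(Rm[1,1],Rm[0,1])))
print((Rm.T@(np.array([545,-249,131])-s['ee_pos'])/10).round(2))
# top view: guard's visible parts line vs gripper
f=np.load('f_top0.npz');im,d=grab('top','top1.png');P=cloud('top',d)
Q=P[((P>[380,-300,150])&(P<[700,-200,160])).all(-1)]
print(len(Q)); 
ang=np.radians(10.5);a=np.array([np.cos(ang),np.sin(ang)]);b=np.array([-a[1],a[0]])
for lo,hi in((-110,-50),(50,110)):
    t=(Q[:,:2]-[545,-249])@a;w=(Q[:,:2]-[545,-249])@b;k=(t>lo)&(t<hi);print(k.sum(),np.percentile(w[k],[3,50,97]).round(1),t[k].min().round(1),t[k].max().round(1))
w=(s['ee_pos'][:2]-[545,-249])@b;print('tcp w',w)
```

```text
3.8 [ 545.  -247.   131.5] [-0.1  0.7 -0.2] [[0.001, -0.182, 0.983], [-0.0, 0.983, 0.182], [-1.0, -0.001, 0.001]] 100.47881640175588
[ 0.05 -0.19 -0.04]
150Traceback (most recent call last):
  File "<stdin>", line 10, in <module>
    return _quantile_unchecked(
        a, q, axis, out, overwrite_input, method, keepdims, weights)
    return _ureduce(a,
                    func=_quantile_ureduce_func,
    ...<5 lines>...
                    overwrite_input=overwrite_input,
                    method=method)
    r = func(a, **kwargs)
    result = _quantile(arr,
                       quantiles=q,
    ...<2 lines>...
                       out=out,
                       weights=wgt)
    slices_having_nans = np.isnan(arr[-1, ...])
                                  ~~~^^^^^^^^^
IndexError: index -1 is out of bounds for axis 0 with size 0
```

Request:
arm_command:
  slide:
    - [0,-0.12,0]
    - [0,-0.12,0]
    - [0,-0.12,0]
    - [0,-0.12,0]
    - [0,-0.12,0]
    - [0,-0.12,0]
    - [0,-0.12,0]
    - [0,-0.12,0]
    - [0,-0.12,0]
    - [0,-0.12,0]
  turn:
    - [0,0,0]
    - [0,0,0]
    - [0,0,0]
    - [0,0,0]
    - [0,0,0]
    - [0,0,0]
    - [0,0,0]
    - [0,0,0]
    - [0,0,0]
    - [0,0,0]
  grip: [150,200,255,255,255,255,255,255,255,255]
  newtons: 45

```text
time_s: 4.68
ee_pos: [545.0, -248.7, 130.9]
ee_rot: [-83.7, 89.9, -73.2]
force: [-1.2, -2.5, -0.3]
gripper_width: 9.8
```

Request:
arm_command:
  slide:
    - [-0.3,0,0]
    - [-0.8,0,0]
    - [-1.5,0,0]
    - [-2.3,0,0]
    - [-3.2,0,0]
    - [-4.2,0,0]
    - [-5.2,0,0]
    - [-6.3,0,0]
    - [-7.5,0,0]
    - [-8.7,0,0]
    - [-9.9,0,0]
    - [-11,0,0]
    - [-12,0,0]
    - [-12.6,0,0]
    - [-13,0,0]
    - [-13,0,0]
  turn:
    - [0,0,0]
    - [0,0,0]
    - [0,0,0]
    - [0,0,0]
    - [0,0,0]
    - [0,0,0]
    - [0,0,0]
    - [0,0,0]
    - [0,0,0]
    - [0,0,0]
    - [0,0,0]
    - [0,0,0]
    - [0,0,0]
    - [0,0,0]
    - [0,0,0]
    - [0,0,0]
  grip: [255,255,255,255,255,255,255,255,255,255,255,255,255,255,255,255]

```text
time_s: 6.02
ee_pos: [545.1, -248.0, 261.8]
ee_rot: [-13.8, 89.9, -3.4]
force: [-0.3, -0.1, -3.0]
gripper_width: 9.5
```

Run:
```python
from h import *
for n in("side","top"):
    im,d=grab(n,n+'2.png'); np.savez('f_%s2.npz'%n,im=im,d=d)
s,Rm=tool();print(s['time_s'],s['ee_pos'].round(1),s['force'].round(1),s['qpos'].round(1),s['gripper_width'])
```

```text
6.1167 [ 544.6 -247.9  260.5] [-0.2 -0.3 -3.8] [ -25.6   19.3   82.6    0.    78.2 -126.1] 9.450617806701576
```

View pics/side2.png

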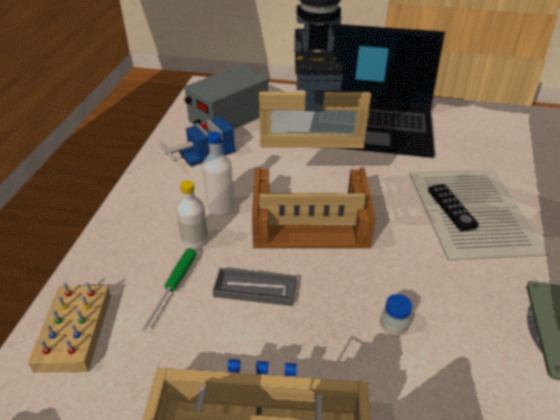

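View pics/top2.png

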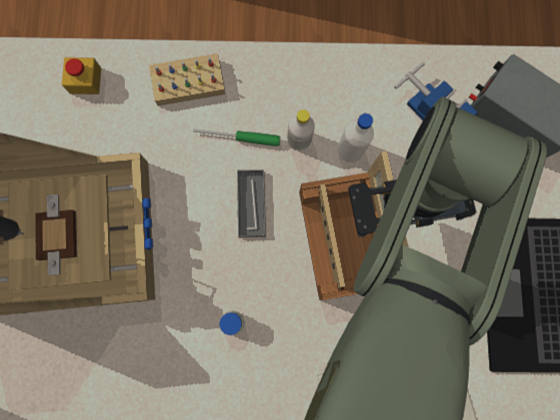

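Run:
```python
import cv2,numpy as np
a=cv2.imread('pics/side2.png')
cv2.imwrite('pics/s2z.png',cv2.resize(a[80:160,245:385],None,fx=5.6,fy=5.6,interpolation=cv2.INTER_CUBIC))
```

```text
(no output)
```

View pics/s2z.png

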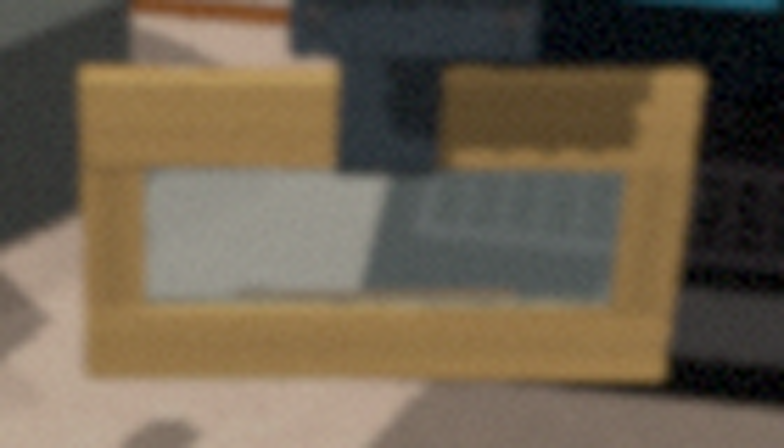

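```bash
cat >> h.py <<'E'
def guardfit(im,d,s,Rm,n='side',show=None):
    """fit back face of guard (normal = tool y dir), return pose in tool frame"""
    P=cloud(n,d); L=(P-s['ee_pos'])@Rm   # tool coords: x down, y back(+), z along guard width
    hsv=cv2.cvtColor(im,cv2.COLOR_RGB2HSV)
    wood=(hsv[...,0]>10)&(hsv[...,0]<26)&(hsv[...,1]>90)
    box=((L>[-35,-9,-120])&(L<[112,14,120])).all(-1)
    m=box&wood
    Q=L[m]
    A=np.c_[Q[:,0],Q[:,2],np.ones(len(Q))]
    k=np.ones(len(Q),bool)
    for _ in range(8):
        c=np.linalg.lstsq(A[k],Q[k,1],rcond=None)[0]; r=Q[:,1]-A@c; k=abs(r)<2.0
    F=Q[k]
    out=dict(n=int(k.sum()),back_y=c[2]+c[0]*40,tiltx=np.degrees(c[0]),tiltz=np.degrees(c[1]),std=r[k].std())
    rect=cv2.minAreaRect(F[:,[2,0]].astype(np.float32))
    out['rect']=rect
    out['z_pct']=np.percentile(F[:,2],[1,99]); out['x_pct']=np.percentile(F[:,0],[1,99])
    return out,m,L
E
python3 - <<'E'
from h import *
f=np.load('f_side2.npz');s,Rm=tool()
o,m,L=guardfit(f['im'],f['d'],s,Rm);print(o)
print(np.degrees(np.arctan2(Rm[1,1],Rm[0,1])))
E
```

```text
{'n': 2635, 'back_y': np.float64(4.079765741254176), 'tiltx': np.float64(-0.22132074083178827), 'tiltz': np.float64(0.06281560088004143), 'std': np.float64(1.0203137019293103), 'rect': ((0.4595489501953125, 33.10809326171875), (120.77098083496094, 209.6870880126953), 89.84757995605469), 'z_pct': array([-103.28198443,  103.75057905]), 'x_pct': array([-26.03056592,  92.09374923])}
100.47438481948032
```

Request:
arm_command:
  slide:
    - [0,0.28,0.06]
    - [0,1.13,0.22]
    - [0,2.54,0.5]
    - [0,4.46,0.88]
    - [0,6.85,1.35]
    - [0,9.67,1.91]
    - [0,12.8,2.53]
    - [0,16.2,3.2]
    - [0,19.8,3.91]
    - [0,23.5,4.63]
    - [0,27.1,5.36]
    - [0,30.75,6.07]
    - [0,34.1,6.74]
    - [0,37.3,7.36]
    - [0,40.1,7.92]
    - [0,42.5,8.39]
    - [0,44.4,8.77]
    - [0,45.8,9.05]
    - [0,46.7,9.21]
    - [0,46.95,9.27]
  turn:
    - [0,0,0]
    - [0.005,0,0]
    - [0.01,0,0]
    - [0.015,0,0]
    - [0.02,0,0]
    - [0.025,0,0]
    - [0.03,0,0]
    - [0.035,0,0]
    - [0.04,0,0]
    - [0.045,0,0]
    - [0.05,0,0]
    - [0.055,0,0]
    - [0.06,0,0]
    - [0.065,0,0]
    - [0.07,0,0]
    - [0.0763,0,0]
    - [0.0763,0,0]
    - [0.0763,0,0]
    - [0.0763,0,0]
    - [0.0763,0,0]
  grip: [255,255,255,255,255,255,255,255,255,255,255,255,255,255,255,255,255,255,255,255]

```text
time_s: 7.78
ee_pos: [550.2, 231.8, 260.6]
ee_rot: [160.3, 90.0, 166.5]
force: [0.5, -0.8, -2.6]
gripper_width: 9.9
```

Request:
arm_command:
  slide:
    - [0.5,0,0]
    - [1.2,0,0]
    - [2,0,0]
    - [2.7,0,0]
    - [3,0,0]
    - [3,0,0]
    - [3,0,0]
    - [3,0,0]
  turn:
    - [0,0,0]
    - [0,0,0]
    - [0,0,0]
    - [0,0,0]
    - [0,0,0]
    - [0,0,0]
    - [0,0,0]
    - [0,0,0]
  grip: [255,255,255,255,255,255,255,255]

```text
time_s: 8.45
ee_pos: [550.9, 230.4, 231.3]
ee_rot: [18.6, 90.0, 24.7]
force: [0.3, 0.6, -4.2]
gripper_width: 9.8
```

Run:
```python
from h import *
s,Rm=tool()
im,d=grab("side",'side3.png'); np.savez('f_side3.npz',im=im,d=d)
im2,d2=grab("top",'top3.png'); np.savez('f_top3.npz',im=im2,d=d2)
print(s['time_s'],s['ee_pos'].round(1),tool()[0]['ee_pos'].round(1),s['force'].round(1),s['qpos'].round(1),s['gripper_width'],np.degrees(np.arctan2(Rm[1,1],Rm[0,1])),Rm[:,0].round(4))
o,m,L=guardfit(im,d,s,Rm);print(o)
```

```text
8.45 [550.9 230.4 231.3] [550.9 230.5 231.5] [ 0.3  0.6 -4.2] [ 21.6  20.   85.8   0.   74.2 -74.5] 9.803626981162811 96.08609728589799 [ 7.e-04  3.e-04 -1.e+00]
{'n': 4580, 'back_y': np.float64(4.354752142043618), 'tiltx': np.float64(-0.10795309737117613), 'tiltz': np.float64(0.003094178210926491), 'std': np.float64(0.6989297026928243), 'rect': ((0.3368377685546875, 35.02494430541992), (209.89976501464844, 122.91249084472656), 0.2630300521850586), 'z_pct': array([-103.09804249,  103.72737615]), 'x_pct': array([-24.77664204,  94.23488501])}
```

View pics/side3.png

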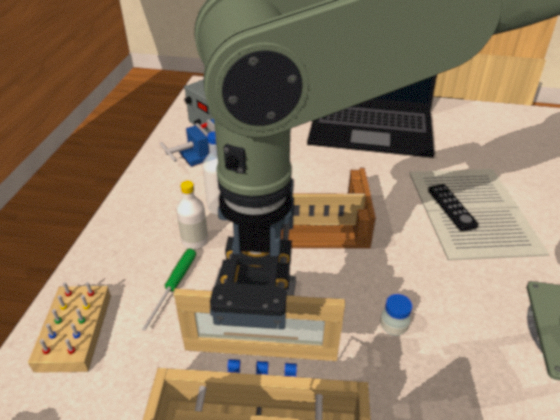

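View pics/top3.png

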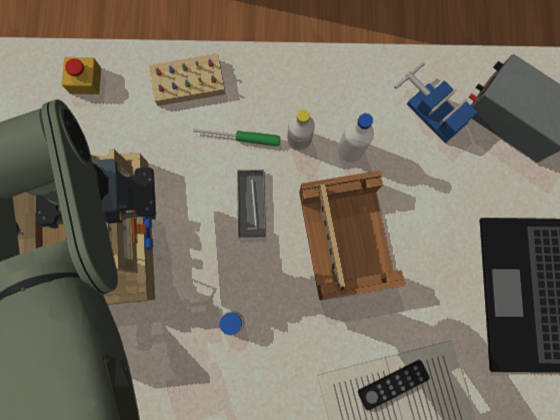

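Run:
```python
from h import *
s,Rm=tool()
f=np.load('f_top3.npz');im=f['im'];d=f['d'];P=cloud('top',d);hsv=cv2.cvtColor(im,cv2.COLOR_RGB2HSV)
m=(hsv[...,0]>4)&(hsv[...,0]<16)&(hsv[...,1]>170)&((P>[400,150,90])&(P<[700,260,200])).all(-1)
v,u=np.nonzero(m);print(m.sum(),u.min(),u.max(),v.min(),v.max())
Q=(P[m]-s['ee_pos'])@Rm;print(np.percentile(Q,[2,25,50,75,98],axis=0).round(1))
cv2.imwrite('pics/t3z.png',cv2.resize(im[180:280,90:190,::-1],None,fx=6,fy=6,interpolation=cv2.INTER_CUBIC))
f=np.load('f_side3.npz');cv2.imwrite('pics/s3z.png',cv2.resize(f['im'][280:400,165:365,::-1],None,fx=4,fy=4,interpolation=cv2.INTER_CUBIC))
```

```text
170 131 144 210 243
[[ 63.7 -21.6 -49.9]
 [ 66.9 -13.7 -29.2]
 [ 73.6  -9.5 -23.5]
 [ 86.9  -8.1 -16.4]
 [ 93.   -5.4   9.7]]
```

View pics/t3z.png

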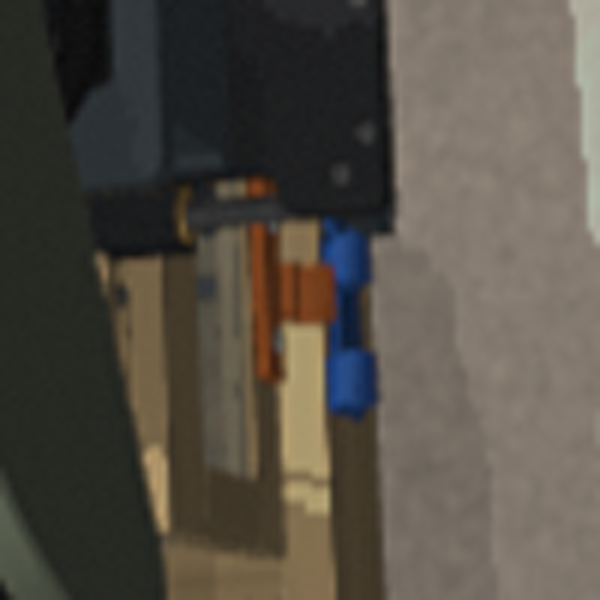

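View pics/s3z.png

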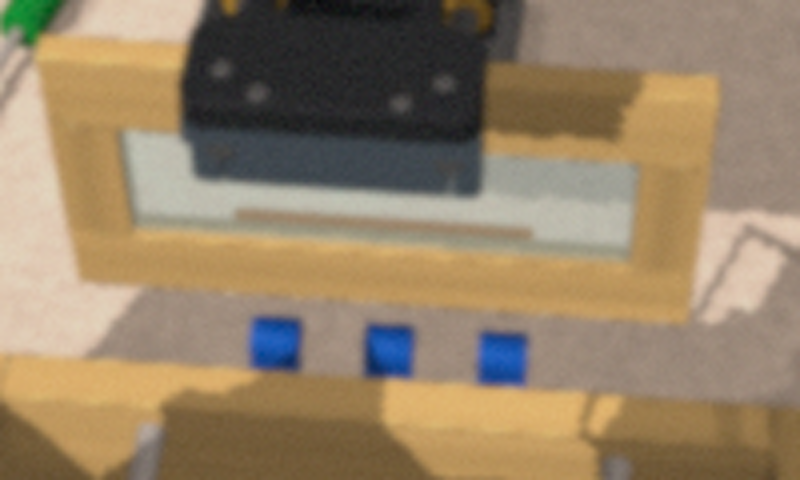

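Request:
arm_command:
  slide:
    - [0.4,0.03,0]
    - [1,0.03,0]
    - [1.7,0.03,0]
    - [2.4,0.03,0]
    - [3,0.03,0]
    - [3.4,0.03,0]
    - [3.6,0.03,0]
    - [3.6,0.03,0]
    - [3.6,0.03,0]
    - [3.6,0.03,0]
    - [3.6,0.03,0]
  turn:
    - [0,0,0]
    - [0,0,0]
    - [0,0,0]
    - [0,0,0]
    - [0,0,0]
    - [0,0,0]
    - [0,0,0]
    - [0,0,0]
    - [0,0,0]
    - [0,0,0]
    - [0,0,0]
  grip: [255,255,255,255,255,255,255,255,255,255,255]

```text
time_s: 9.47
ee_pos: [550.9, 230.8, 195.4]
ee_rot: [18.9, 89.9, 25.0]
force: [-0.2, 0.5, -3.3]
gripper_width: 9.9
```

```bash
cat > look.py <<'E'
from h import *
import sys
k=sys.argv[1]
s,Rm=tool()
im,d=grab("side"); im2,d2=grab("top")
np.savez('f_%s.npz'%k,im=im,d=d,im2=im2,d2=d2,pos=s['ee_pos'],Rm=Rm)
print(s['time_s'],s['ee_pos'].round(2),s['force'].round(1),s['torque'].round(2),round(s['gripper_width'],1),np.degrees(np.arctan2(Rm[1,1],Rm[0,1])).round(2),Rm[:,0].round(4))
o,m,L=guardfit(im,d,s,Rm);print(o)
P=cloud('top',d2);hsv=cv2.cvtColor(im2,cv2.COLOR_RGB2HSV)
A=cv2.resize(im2[180:260,100:180,::-1],None,fx=7,fy=7,interpolation=cv2.INTER_CUBIC)
cv2.imwrite('pics/t%s.png'%k,A)
cv2.imwrite('pics/s%s.png'%k,cv2.resize(im[290:400,165:365,::-1],None,fx=4,fy=4,interpolation=cv2.INTER_CUBIC))
E
python3 look.py 4
```

```text
9.4667 [550.85 230.83 195.4 ] [-0.2  0.5 -3.3] [ 0.08 -0.03  0.01] 9.9 96.1 [ 9.e-04  4.e-04 -1.e+00]
{'n': 4129, 'back_y': np.float64(4.360253652500957), 'tiltx': np.float64(-0.10710929742315935), 'tiltz': np.float64(0.006594804883144171), 'std': np.float64(0.7270587962700369), 'rect': ((0.23067474365234375, 34.89332580566406), (209.58334350585938, 122.28839874267578), 0.048710014671087265), 'z_pct': array([-103.17248741,  103.5134788 ]), 'x_pct': array([-24.92840006,  93.49908807])}
```

View pics/t4.png

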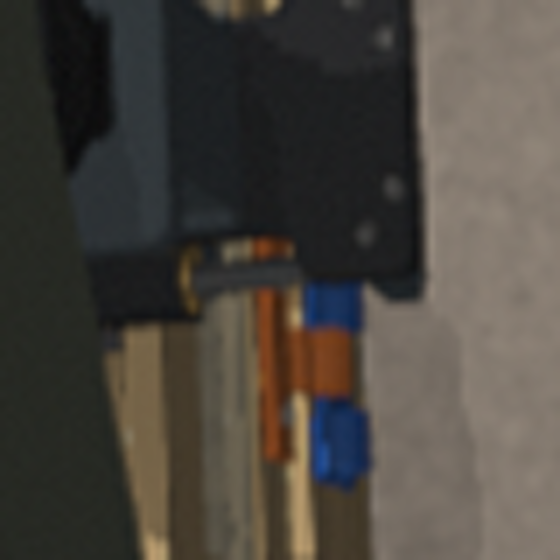

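View pics/s4.png

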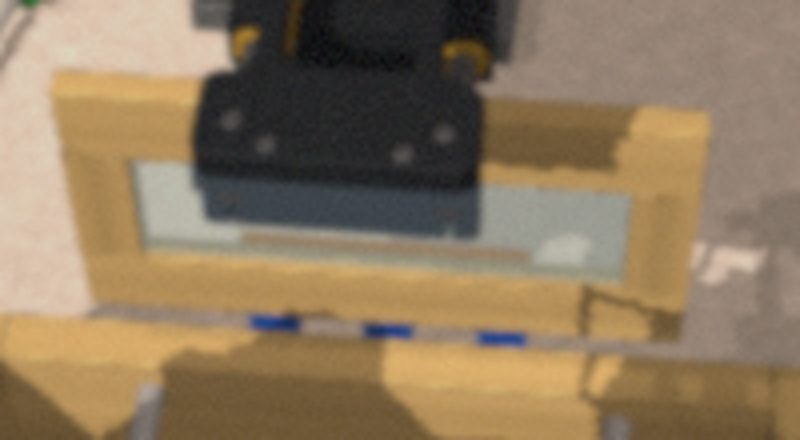

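```bash
cat > rel.py <<'E'
from h import *
import sys
f=np.load('f_%s.npz'%sys.argv[1]);pos,Rm=f['pos'],f['Rm']
P=cloud('top',f['d2']);hsv=cv2.cvtColor(f['im2'],cv2.COLOR_RGB2HSV)
th=np.radians(96.1);ex=np.array([np.cos(th),np.sin(th),0]);ey=np.array([-ex[1],ex[0],0]);ez=np.array([0,0,1.])
M=np.array([552.2,215.2,78])
L=(P-M)@np.array([ex,ey,ez]).T   # mill_hinge frame by top cam
org=(hsv[...,0]>=4)&(hsv[...,0]<16)&(hsv[...,1]>150)
m=org&((L>[-14,5,-10])&(L<[5.5,37,60])).all(-1); Q=L[m]
print('orange',m.sum(),np.percentile(Q,[2,50,98],axis=0).round(1).tolist())
zc=pos[2]-96.5-78
r=least_squares(lambda p:np.hypot(Q[:,0]-p[0],Q[:,2]-p[1])-8,[0,zc],loss='soft_l1');print('knuckle a axis x,z rel (top)',r.x.round(2),'y mid',((np.percentile(Q[:,1],2)+np.percentile(Q[:,1],98))/2).round(1),'want y 21; expected z',round(zc,1))
b=bluemask(f['im2'])&((L>[-12,-70,-3])&(L<[12,70,12])).all(-1);B=L[b]
r=least_squares(lambda p:np.hypot(B[:,0]-p[0],B[:,2]-p[1])-8,[0,0],loss='soft_l1');print('blue axis now',b.sum(),r.x.round(2),np.sort(B[:,1]).round(0)[[0,-1]], B[B[:,1]>20][:,1].min())
S=cloud('side',f['d']);
M2=np.array([552.9,214.4,78.2]);C=(S-M2)@np.array([ex,ey,ez]).T
h=(pos-M2)
b=bluemask(f['im'])&((C>[-12,-70,-3])&(C<[12,70,12])).all(-1);
g,_,_=guardfit(f['im'],f['d'],dict(ee_pos=pos),Rm)
hp=pos+Rm@np.array([g['rect'][0][1]+61,g['back_y']-21,g['rect'][0][0]])
print('side: guard hinge rel mill',((hp-M2)@np.array([ex,ey,ez]).T).round(2))
E
python3 rel.py 4
```

```text
orange 74 [[-7.3, 13.8, 18.4], [-0.0, 22.3, 28.0], [5.4, 29.5, 50.1]]
knuckle a axis x,z rel (top) [ 2.97 24.1 ] y mid 21.6 want y 21; expected z 20.9
blue axis now 101 [-0.17 -0.17] [-5. 50.] 32.549381018424924
side: guard hinge rel mill [-0.05 -0.03 21.3 ]
```

Request:
arm_command:
  slide:
    - [0.2,0,0]
    - [0.4,0,0]
    - [0.6,0,0]
    - [0.8,0,0]
    - [1,0,0]
    - [1.2,0,0]
    - [1.2,0,0]
    - [1.2,0,0]
    - [1.2,0,0]
  turn:
    - [0,0,0]
    - [0,0,0]
    - [0,0,0]
    - [0,0,0]
    - [0,0,0]
    - [0,0,0]
    - [0,0,0]
    - [0,0,0]
    - [0,0,0]
  grip: [255,255,255,255,255,255,255,255,255]

```text
time_s: 10.32
ee_pos: [550.7, 230.8, 183.0]
ee_rot: [37.3, 90.0, 43.4]
force: [-0.3, 0.9, -3.4]
gripper_width: 9.9
```

```bash
python3 look.py 5; sed -i 's/L<\[5.5,37,60\]/L<[3,37,26]/' rel.py; python3 rel.py 5
```

```text
10.3167 [550.68 230.75 183.  ] [-0.3  0.9 -3.4] [0.01 0.02 0.05] 9.9 96.1 [ 2.e-04  2.e-04 -1.e+00]
{'n': 4450, 'back_y': np.float64(4.342911846457736), 'tiltx': np.float64(-0.11689993213522826), 'tiltz': np.float64(0.006186307839101315), 'std': np.float64(0.7618415746514636), 'rect': ((-0.428802490234375, 41.869300842285156), (137.52734375, 239.24349975585938), 89.78695678710938), 'z_pct': array([-103.91594037,  104.27518799]), 'x_pct': array([-24.93831968, 109.08611392])}
orange 50 [[-6.4, 13.6, 4.3], [-2.0, 22.1, 15.4], [2.3, 28.8, 20.8]]
knuckle a axis x,z rel (top) [ 2.61 10.61] y mid 21.2 want y 21; expected z 8.5
blue axis now 94 [-0.51  0.2 ] [-1. 50.] 32.280743711923584
side: guard hinge rel mill [-0.14  0.88  1.92]
```

View pics/t5.png

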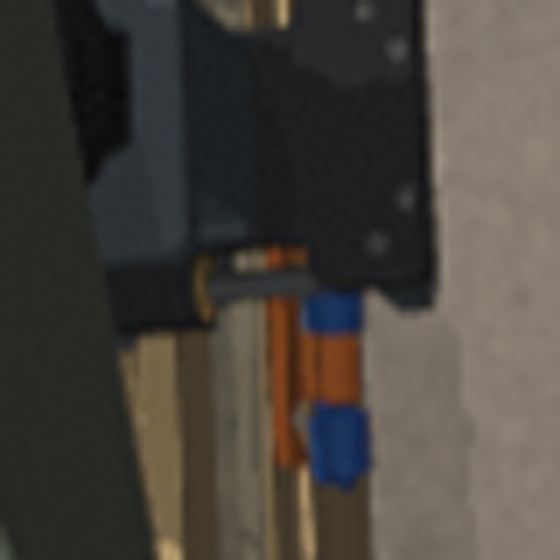

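Request:
arm_command:
  slide:
    - [0.1,0,0]
    - [0.2,0,0]
    - [0.3,0,0]
    - [0.4,0,0]
    - [0.5,0,0]
    - [0.5,0,0]
    - [0.5,0,0]
    - [0.5,0,0]
  turn:
    - [0,0,0]
    - [0,0,0]
    - [0,0,0]
    - [0,0,0]
    - [0,0,0]
    - [0,0,0]
    - [0,0,0]
    - [0,0,0]
  grip: [255,255,255,255,255,255,255,255]

```text
time_s: 11.08
ee_pos: [550.6, 230.7, 178.0]
ee_rot: [44.7, 90.0, 50.8]
force: [0.1, 0.7, -3.1]
gripper_width: 9.9
```

Request:
arm_command:
  slide:
    - [0.05,0,0]
    - [0.1,0,0]
    - [0.15,0,0]
    - [0.2,0,0]
    - [0.25,0,0]
    - [0.3,0,0]
    - [0.33,0,0]
    - [0.33,0,0]
    - [0.33,0,0]
    - [0.33,0,0]
  turn:
    - [0,0,0]
    - [0,0,0]
    - [0,0,0]
    - [0,0,0]
    - [0,0,0]
    - [0,0,0]
    - [0,0,0]
    - [0,0,0]
    - [0,0,0]
    - [0,0,0]
  grip: [255,255,255,255,255,255,255,255,255,255]

```text
time_s: 11.92
ee_pos: [550.6, 230.7, 174.7]
ee_rot: [31.0, 90.0, 37.1]
force: [0.0, -0.1, -3.7]
gripper_width: 9.9
```

```bash
python3 look.py 6;  python3 rel.py 6
```

```text
11.9167 [550.63 230.74 174.7 ] [ 0.  -0.1 -3.7] [ 0.03  0.01 -0.02] 9.9 96.1 [ 1.e-04  1.e-04 -1.e+00]
{'n': 4357, 'back_y': np.float64(4.340551774721845), 'tiltx': np.float64(-0.08113891570583244), 'tiltz': np.float64(0.025249069508596), 'std': np.float64(0.7585908247753073), 'rect': ((-0.41053009033203125, 37.79484558105469), (129.66973876953125, 238.8639373779297), 89.6739730834961), 'z_pct': array([-103.93672283,  104.19395623]), 'x_pct': array([-24.85424755, 100.81613268])}
orange 53 [[-6.3, 14.4, -7.3], [-1.2, 22.8, 6.7], [2.6, 29.4, 14.7]]
knuckle a axis x,z rel (top) [2.63 1.18] y mid 21.9 want y 21; expected z 0.2
blue axis now 84 [ 0.24 -0.16] [ 1. 50.] 34.211037773065286
side: guard hinge rel mill [-0.16  0.91 -2.3 ]
```

View pics/t6.png

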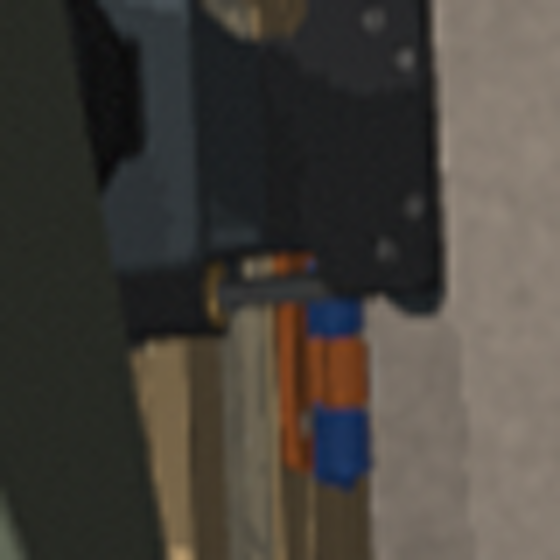

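View pics/s6.png

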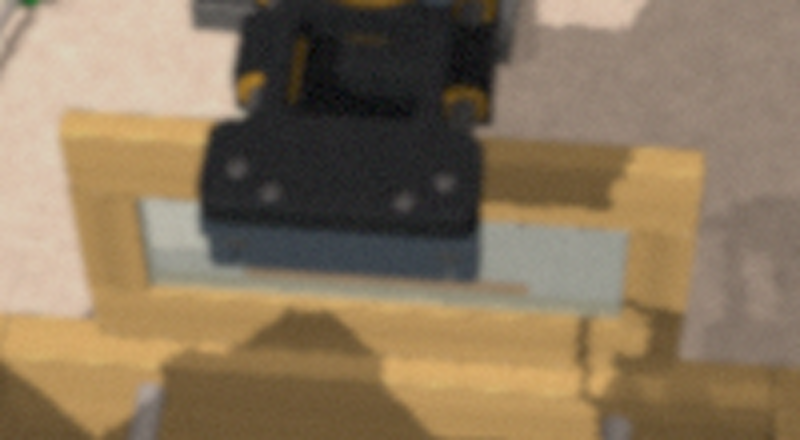

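Run:
```python
from h import *
th=np.radians(96.1);E=np.array([[np.cos(th),np.sin(th),0],[-np.sin(th),np.cos(th),0],[0,0,1.]])
for k in '456':
    f=np.load('f_%s.npz'%k);pos,Rm=f['pos'],f['Rm']
    L=(cloud('side',f['d'])-pos)@Rm
    hsv=cv2.cvtColor(f['im'],cv2.COLOR_RGB2HSV);w=(hsv[...,0]>10)&(hsv[...,0]<26)&(hsv[...,1]>90)
    m=w&((L>[-20,1,-120])&(L<[55,8,120])).all(-1);Q=L[m]
    lo=[];hi=[]
    for r in np.unique(np.nonzero(m)[0]):
        z=L[r][m[r]][:,2]; lo.append(z.min());hi.append(z.max())
    t=w&((L>[-32,-4,-100])&(L<[-15,4,100])).all(-1)
    mid=(np.median(lo)+np.median(hi))/2
    h=pos+Rm@[97,-16,mid]; print(k,np.median(lo).round(1),np.median(hi).round(1),'mid',mid.round(2),'top z',(pos[2]-np.median(L[t][:,0])).round(2),t.sum(),'rel y: side M',((h-[552.9,214.4,78])@E.T).round(2),'top M',((h-[552.2,215.2,78])@E.T).round(2))
```

```text
4 -103.6 103.6 mid 0.02 top z 219.56 506 rel y: side M [ 0.59  0.18 20.4 ] top M [-0.28 -0.43 20.4 ]
5 -103.5 104.0 mid 0.22 top z 207.11 499 rel y: side M [0.51 0.24 7.99] top M [-0.36 -0.38  7.99]
6 -103.5 103.9 mid 0.18 top z 198.79 513 rel y: side M [ 0.5   0.32 -0.3 ] top M [-0.37 -0.29 -0.3 ]
```

Run:
```python
from workcell import env
s=env.state();print(s['qvel'].round(2),s['force'].round(1));print(env.job_done())
```

```text
[ 0.04 -0.14  0.02 -0.02  0.1   0.04] [ 0.6 -1.2 -4.5]
the job is handed in; nothing more can be done
None
```

I lifted the guard out of its rack slot and lowered it over the mill's front rail. I handed the job in at about 12 s with the gripper still holding it there. No verdict was reported.

- **Fit:** Guard height and position along the axis are measured from the camera images. In/out comes from the arm's pose plus the stated guard dimensions. Both are compared with the hinge as each camera located it.

| Direction | Offset from the blue pin axis or gap middle |
|---|---|
| In/out | −0.4 to +0.5 mm |
| Along the axis | ±0.3 mm |
| Height | about −0.3 to +0.2 mm |

- **Uprightness:** tilt measured about 0.1°.
- **Hold:** the wrist read about −3 to −4.5 N vertically throughout, about the guard's own weight, with no rise when the knuckles entered the gaps. The finger opening stayed at 9.9 mm.
- **Facing:** the orange leaf is on the outside. In the last top picture, the one orange knuckle that can be seen (a) sits between its blue neighbours, level with their outer edge.

**Checks that disagreed or could not be made:**
- The cylinder fit on the orange knuckle in the top picture read +2.6 mm in/out. I discounted it because the leaf plate got into the fit, and the picture and other measurements contradict it.
- The side-camera frame fit also went wrong at the end, because it picked up the rail. I used the guard's top edge and side edges instead.
- The other orange knuckle (b) was hidden from both cameras, so its position rests on the guard's geometry.
- I did not re-measure the other things on the table. The path stayed clear of them, and they looked unmoved when the guard was held above the mill.

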